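# Put the gear lever of a gated shifter unit into fifth

## Task

Put the gear lever of the shifter unit into fifth so that its cables can be set up: from neutral, push it across to the right (seen from the robot's side) to the third and last slot, then forward, away from the robot, fully home in that slot, without letting it slip into another gear on the way. Push the knob or stick, without forcing it, with shut fingertips or the outside of the fingers, never taking it between the fingers, then leave it there and let go. Leave everything else on the counter where it lies.

Things in the scene. Friction and masses are not known exactly. Their poses are not given: they have to be found in the camera images.
- shifter: Gear shifter unit, fixed to the counter: dark steel base plate 260 x 200 x 10 mm, aluminium sides, a bare steel gate plate on top. Origin: centre of the base plate's underside. x = forward (away from the robot, towards the low bracket with two open notches; the unit is turned up to 0.4 rad from the robot's x), y = left, z = up.
- gate_centre (a point): Middle of the gate plate, 108 mm (x) x 116 mm (y), at its top face, 163 mm above the counter; axes as the unit's. Its H has three lengthwise slots at y = +28, 0 and -28 mm, each ending 36 mm before and behind the middle, joined at x = 0 by the cross channel of neutral. Slots and channel are 16 mm wide, the stick 12 mm thick: it can go only along them.
- fifth (a point): Front end of the third slot (the right one, y = -28 mm), where the stick has to go: 36 mm before and 28 mm to the right of the gate's middle, at the gate's top face.
- gear_lever: The gear lever: a round steel stick 12 mm thick that rises through the gate and carries a black ball knob. Origin at its pivot, 60 mm above the counter in the middle of the unit; its own z runs up the stick and its own x points forward. It can only tilt. Friction alone holds it where it is left: a push of about 4 N at the knob moves it; there is no spring.
- knob (a point): Centre of the black ball knob, 48 mm across, 195 mm up the stick from the pivot (255 mm above the counter when upright). Beneath it is a 20 mm collar 14 mm high, then bare stick down to the gate. With across a and fore_aft f it is at x = 0.195 sin f, y = -0.195 sin a cos f, z = 0.060 + 0.195 cos a cos f (m) in the unit's frame.
- across (a joint): Sideways tilt of the lever, rad, positive to the right (unit's -y): about -0.27 in line with the left slot, 0 with the middle, +0.27 with the right (third) slot; the gate stops it at about +0.29. It starts in neutral, somewhere between the left slot and the middle one.
- fore_aft (a joint): Forward tilt of the lever, rad, 0 in neutral, positive forward (unit's +x); the slot stops it at about +0.29, fully home at the front end, and at -0.29 at the rear end.
- screwdriver: Bystander: screwdriver 200 mm long with a black handle, lying to the right of the unit. Origin: centre of its underside.
- wrench: Bystander: steel spanner 180 mm long, lying to the left of the unit. Origin: centre of its underside.
- spare_knob: Bystander: loose dark wooden gear knob, 43 mm across, 46 mm high, standing in front of (beyond) the unit. Origin: centre of its underside.
- fixings_tray: Bystander: grey tray 75 x 105 x 24 mm with bolts and nuts, in front of (beyond) the unit. Origin: centre of its underside.
- oil_filter: Bystander: white canister oil filter, 76 mm across, 94 mm high, on one side of the counter. Origin: centre of its underside.
- spray_can: Bystander: spray can, 58 mm across, 170 mm high, on one side of the counter. Origin: centre of its underside.
- pad_carton: Bystander: closed cardboard box 130 x 160 x 55 mm, on one side of the counter. Origin: centre of its underside.
- tape_roll: Bystander: roll of grey tape, 90 mm across, 22 mm high, lying flat on one side of the counter. Origin: centre of its underside.

How it is judged:
On the way:
1. the lever has gone across neutral to the third slot (value of joint across above 0.23 rad and value of joint fore_aft between -0.12 and 0.12 rad), for 0.02 s.
At the end, for the whole second after the job is handed in: The lever stands in fifth: leaning right into the third slot (across above 0.23 rad) and forward, home to within about 8 mm at the knob (fore_aft above 0.25 rad; the stop is at about 0.29), at rest (value of joint across above 0.23 rad and value of joint fore_aft above 0.25 rad and velocity of joint fore_aft between -0.02 and 0.02 rad/s); the robot touches nothing.
It fails at once if the lever is put into another gear: well into the left or middle slot, or into the rear of any slot (value of joint fore_aft below -0.12 rad or (value of joint fore_aft above 0.12 rad and value of joint across below 0.2 rad)).
It fails at once if the knob or the stick is taken between the fingers (x of the grasp point in the frame of gear_lever between -0.014 and 0.014 m and y of the grasp point in the frame of gear_lever between -0.014 and 0.014 m and z of the grasp point in the frame of gear_lever below 0.215 m).
It fails at once if the lever is forced: the fingers press on it with more than 70 N (contact force between the fingers and gear_lever above 70 N).
It fails at once if a bystander is shifted, carried or knocked over (moved more than 30 mm) (distance of any of screwdriver, wrench, spare_knob, fixings_tray, oil_filter, spray_can, pad_carton, tape_roll from where it was at the start of the episode above 0.03 m).
It also fails if it takes over 40 s, if anything falls off the work surface, if the arm or the gripper's body presses on something with over 40 N, if the wrist force passes 120 N, or if a joint passes its speed limit or range.

## Robot

A 6-joint arm with a two-finger parallel gripper is mounted at the origin on the work surface. World frame = base frame: x ahead of the robot, y to its left, z up, the work surface at z = 0. Lengths are in m, angles in rad, forces in N, time in s.
With the tool pointing down it reaches from about 0.275 to 0.75 m from the base axis. Payload 10.2 kg.
Tool frame: the origin (TCP) lies midway between the tips of the shut fingers; the grasp point (between the pads) lies 19 mm behind it; z points along the fingers, y is the direction in which the jaws open and shut (so a half turn about z gives the same grasp; the last joint's range is limited). The gripper opens to 85 mm and grips with 20 to 120 N. Pads are 22 mm wide; open, the fingers measure 114 mm over their backs; the gripper's body (76 mm by 85 mm) begins 54 mm behind the grasp point. The pads swing forward as they close: fully open they stand 13 mm farther back than shut.
Start: joints at [1.112, 0.313, 1.498, -0, 1.331, -0.223], TCP at [0.123, 0.51, 0.231] pointing down, gripper open.
Joint ranges: [-2.94, 2.94], [-0.97, 2.17], [0.19, 2.56], [-1.23, 4.37], [0.02, 3.11], [-2.88, 2.88]. Speed limits (rad/s): [2.39, 2.39, 3.01, 3.14, 3.14, 3.14].

## Interface

Orientations are given as [roll, pitch, yaw] about the fixed x, y, z axes, in that order (R = Rz(yaw) Ry(pitch) Rx(roll)).
In Python, from bench import * gives the robot as it stands. The module is installed in compiled form; this text tells all that it offers.
- The arm moves only by the tool step_arm, never from a script. Its argument "motion" is text: rows parted by semicolons, each of 7 numbers parted by spaces: the shift along the tool's x, y, z in cm, then the turn, a rotation vector about the tool's x, y, z in rad, then the closure, from 0 (fully open) to 1 (shut). A call has 1 to 20 rows; each row shifts and turns the commanded pose from where the row before left it, along the tool's axes as they then stand; what a row does not reach is not made up. A row lasts 1/8 s, in which the tool goes at most 62.5 mm and 10.7 degrees, less where a joint would pass 70% of its speed; a pose out of reach is approached as far as the arm can. A call with a gripper value outside its range is refused whole. The fingers move at their own pace and stop on an object; "squeeze" is the grip in N (left out, the last holds). Time passes only in rows, so rows that do not move let the fingers close. It gives the time, the measured TCP pose, the force and the opening at its end, in the units of the state.
- state(): the state, without advancing time (a new reading comes with each control period).
- capture(name): name is "scene" or "top" or "wrist"; returns the picture (400x640x3 uint8, red, green, blue); there is no depth.
- camera_info(name): a dict with "fovy" (degrees; the focal length in pixels is half the picture's height over the tangent of half this angle, whatever the lens; pixels are square), "cx", "cy" (the principal point, pixels), "R" (3x3) and "t" (3): a world point X has camera coordinates R X + t. Camera axes: x right, y down, z forward; pixel columns grow to the right and rows downward; lengths in m; the calibration is good to about 2 mm. A picture is of the moment at which its call begins: read the wrist's pose just before it. camera_info takes no time and is no camera call; for the wrist camera it gives the pose at the moment of the call.
- close_job(): hands the job in, once; it reports no verdict.
Trained networks look in the newest picture that a camera, given by its name, has taken for a name from the list of things; names that differ only in an ending like _2 or _b are one class to them, and where a whole thing is asked for, a point or a joint stands for the part that bears it (a point fixed in the world has none). Each returns a list of dicts, best first, with "confidence" (0 to 1); they miss things now and then, are a little off and sometimes report something else, mostly with a low value. They report only what shows in the picture. A call takes as long as a camera call.
- trace(camera, target): "region" (400x640 bool, what is visible of it).
- landmark_of(camera, target): "location" ([x, y, z] in m, in world coordinates, good to about 4 mm: a listed point, or the origin of a listed thing).
The state is a dict: "time": time; "joints": joint angles; "qd": joint speeds; "effort": joint torques, N m; "eef_pos": TCP position; "orientation": TCP orientation; "force": force on the tool from outside, world axes, zero at the start; "torque": the same for the moment, N m; "finger_gap": opening from 0.0 (shut) to 1.0 (fully open).
Only numpy, scipy, OpenCV 4.12 (cv2) and the standard library are available. Lean on these libraries where they do the work, as an engineer would, in place of code of your own. Each camera call takes 0.05 s, during which the arm holds its last target.

## Working session

There is one attempt and no reset: what is moved stays moved. The work goes in short steps, Python scripts to look and compute and a tool call to move; the robot and the scene stay as the last step left them, time stands still between calls to the robot, and variables do not carry over. Pictures are saved under pics/ and viewed, and the job is handed in when it is done.

Besides the shell and the picture viewer there is one more tool, called after "Emit:" as name(argument=value, ...) on one line, values as JSON. step_arm: Moves the arm, as the interface text tells. Its arguments: {"type":"object","properties":{"motion":{"type":"string"},"squeeze":{"type":"number"}},"required":["motion"]}

```bash
mkdir -p pics
python3 - <<'E'
from bench import *
import cv2
s=state();print(s)
for n in ["scene","top"]:
    im=capture(n);cv2.imwrite(f"pics/{n}0.png",im[:,:,::-1])
    ci=camera_info(n);print(n,ci)
    for t in ["gate_centre","knob","fifth","shifter","gear_lever"]:
        r=landmark_of(n,t);print(n,t,[(x["confidence"],x["location"]) for x in r[:2]])
E
```

```text
{'time': 0.0, 'joints': array([ 1.11162247e+00,  3.13438181e-01,  1.49840988e+00,  3.07455021e-05,
        1.33095615e+00, -2.23411881e-01]), 'qd': array([ 2.79401201e-04, -7.68805251e-05, -1.64354509e-03,  8.60996853e-04,
       -1.75196814e-03, -3.44824894e-04]), 'effort': array([-1.36778581e-04, -4.12266719e+01, -2.59743190e+01, -1.74705274e-04,
        4.13416288e-03, -1.67179763e-05]), 'eef_pos': array([0.12253533, 0.51025877, 0.23075135]), 'orientation': array([-3.14041782e+00, -2.97544840e-04,  2.90582318e+00]), 'force': array([ 0.39220226,  0.48254286, -0.77635108]), 'torque': array([ 0.01030787, -0.00626788, -0.03845654]), 'finger_gap': 0.9978714226749339}
scene {'fovy': 50.746673172519735, 'cx': 321.6588407022823, 'cy': 195.42994859092272, 'R': array([[-0.3652915 ,  0.93089269, -0.00095783],
       [ 0.76462272,  0.29945833, -0.57068101],
       [-0.53095595, -0.2091973 , -0.82117128]]), 't': array([ 0.21347185, -0.33946728,  1.73587156])}
scene gate_centre []
scene knob [(0.59, [0.4933, 0.1585, 0.2494])]
scene fifth [(0.85, [0.5431, 0.103, 0.1624])]
scene shifter [(0.73, [0.502, 0.1153, -0.0013])]
scene gear_lever []
top {'fovy': 49.62453058041926, 'cx': 312.8741187182867, 'cy': 203.7458774830438, 'R': array([[ 0.02249099, -0.99972687, -0.00635168],
       [-0.99772902, -0.02204167, -0.06364726],
       [ 0.06348988,  0.00776874, -0.99795224]]), 't': array([-0.00569526,  0.60839534,  1.49054601])}
top gate_centre [(0.64, [0.5023, 0.1178, 0.1644])]
top knob [(0.52, [0.491, 0.159, 0.2524])]
top fifth [(0.78, [0.5423, 0.1012, 0.167])]
top shifter [(0.82, [0.4959, 0.1213, -0.0035])]
top gear_lever [(0.71, [0.5059, 0.1198, 0.0545])]
```

View pics/scene0.png

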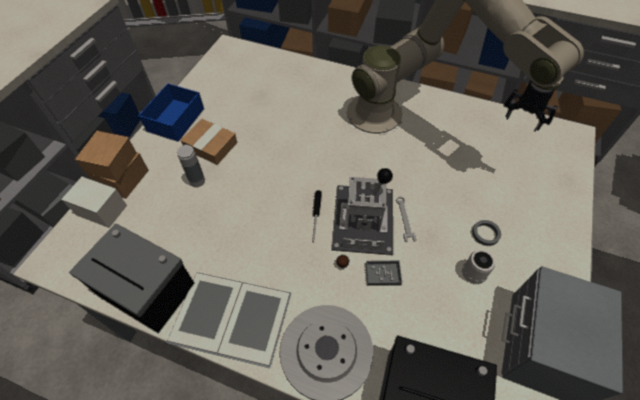

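View pics/top0.png

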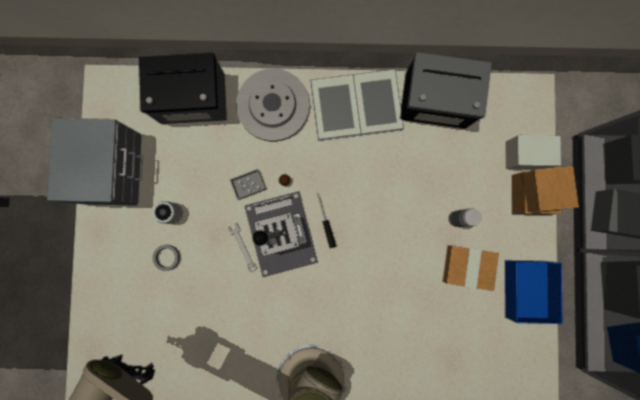

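Run:
```python
from bench import *
import cv2,numpy as np
im=cv2.imread("pics/top0.png");c=cv2.resize(im[170:300,215:355],None,fx=5.6,fy=4.6 and 5.6*0.8 if False else 4.6 if False else 4.5,interpolation=cv2.INTER_CUBIC) if False else cv2.resize(im[180:290,225:345],None,fx=5.4,fy=5.4,interpolation=cv2.INTER_CUBIC)
cv2.imwrite("pics/topz.png",c)
im=capture("top")
r=trace("top","shifter")
print([(x["confidence"],x["region"].sum()) for x in r])
m=r[0]["region"].astype(np.uint8)
k=cv2.findContours(m,0,2)[0];k=max(k,key=cv2.contourArea)
print(cv2.minAreaRect(k))
ci=camera_info("top");f=200/np.tan(np.radians(ci["fovy"]/2));R=ci["R"];t=ci["t"]
def back(u,v,z):
    d=R.T@np.array([(u-ci["cx"])/f,(v-ci["cy"])/f,1]);o=-R.T@t
    return o+d*(z-o[2])/d[2]
b=cv2.boxPoints(cv2.minAreaRect(k))
w=np.array([back(*p,0.01) for p in b]);print(b,w.round(4),w.mean(0))
for i in range(4):
    d=w[(i+1)%4]-w[i];print(np.linalg.norm(d),np.arctan2(d[1],d[0]))
```

```text
[(0.97, np.int64(4289)), (0.75, np.int64(278)), (0.48, np.int64(541))]
((280.3035583496094, 233.75790405273438), (75.37458038330078, 58.31507110595703), 75.17352294921875)
[[242.47293 204.78659]
 [298.8464  189.8642 ]
 [318.1342  262.72922]
 [261.7607  277.6516 ]] [[ 0.5998  0.2553  0.01  ]
 [ 0.6568  0.0584  0.01  ]
 [ 0.4037 -0.015   0.01  ]
 [ 0.3476  0.1798  0.01  ]] [0.50198777 0.11962475 0.01      ]
0.20494742053551107 -1.2890114603661926
0.26359623343272043 -2.859390838353456
0.20271076732229898 1.8508168188710914
0.2632490144735522 0.2907000221395095
```

View pics/topz.png

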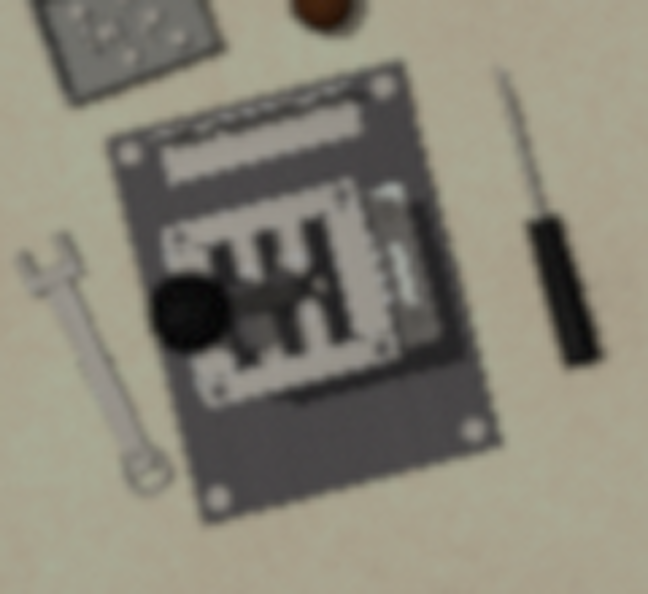

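Emit:
step_arm(motion="0 0 0 0 0 -0.173 1;0 0 0 0 0 -0.173 1;0 0 0 0 0 -0.173 1;-2.55 -3.71 0 0 0 0 1;-2.55 -3.71 0 0 0 0 1;-2.55 -3.71 0 0 0 0 1;-2.55 -3.71 0 0 0 0 1;-2.55 -3.71 0 0 0 0 1;-2.55 -3.71 0 0 0 0 1;-2.55 -3.71 0 0 0 0 1;-2.55 -3.71 0 0 0 0 1;-2.55 -3.71 0 0 0 0 1;-2.55 -3.71 0 0 0 0 1;0 0 0 0 0 0 1;0 0 0 0 0 0 1;0 0 0 0 0 0 1", squeeze=30)

```text
time: 2.7
eef_pos: [0.4705, 0.2262, 0.2315]
orientation: [3.141, 0.0, -2.857]
force: [-0.0, 0.8, -1.2]
finger_gap: 0.001
```

```bash
cat > look.py <<'E'
from bench import *
import cv2,numpy as np,sys
C=np.array([.502,.119]);Y=.283
U=np.array([[np.cos(Y),np.sin(Y)],[-np.sin(Y),np.cos(Y)]])
def rep(tag):
    s=state();print(s["time"],s["eef_pos"].round(4),s["orientation"].round(3),s["force"].round(2),s["finger_gap"],"unit tcp",(U@(s["eef_pos"][:2]-C)).round(4))
    print("force unit",(U@s["force"][:2]).round(2))
    ims=[]
    for n,(u0,v0,u1,v1) in dict(scene=(310,110,430,260),top=(215,170,345,300)).items():
        im=capture(n)
        for t in ["knob"]:
            for r in landmark_of(n,t)[:1]:
                p=np.array(r["location"]);print(n,t,r["confidence"],p,"unit",(U@(p[:2]-C)).round(4))
        ims.append(cv2.resize(im[v0:v1,u0:u1,::-1],(400,int(400*(v1-v0)/(u1-u0))),interpolation=cv2.INTER_CUBIC))
    h=min(i.shape[0] for i in ims);cv2.imwrite(f"pics/{tag}.png",np.hstack([i[:h] for i in ims]))
if __name__=="__main__": rep(sys.argv[1])
E
python3 look.py a1
```

```text
2.7 [0.4705 0.2262 0.2315] [ 3.141  0.    -2.857] [-0.03  0.79 -1.2 ] 0.0009128779949524491 unit tcp [-0.0003  0.1118]
force unit [0.19 0.77]
scene knob 0.62 [0.4916 0.1619 0.2519] unit [0.002  0.0441]
top knob 0.57 [0.4919 0.1615 0.2519] unit [0.0022 0.0436]
```

View pics/a1.png

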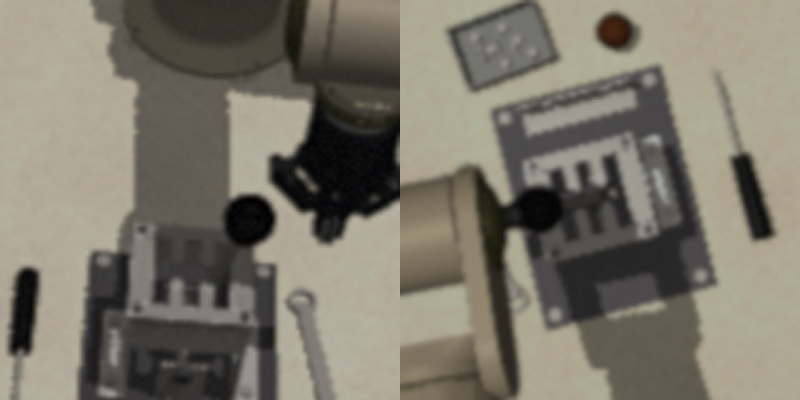

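Emit:
step_arm(motion="0 -1 0 0 0 0 1;0 -1 0 0 0 0 1;0 -0.7 0 0 0 0 1;0 -0.7 0 0 0 0 1;0 -0.7 0 0 0 0 1;0 -0.7 0 0 0 0 1;0 -0.7 0 0 0 0 1;0 -0.7 0 0 0 0 1")

```text
time: 3.9
eef_pos: [0.4886, 0.1663, 0.2319]
orientation: [3.14, 0.001, -2.858]
force: [-1.6, 3.4, 4.1]
finger_gap: 0.001
```

```bash
python3 look.py a2
```

```text
3.9 [0.4886 0.1663 0.2319] [ 3.140e+00  1.000e-03 -2.858e+00] [-1.56  3.42  4.06] 0.001182319799406043 unit tcp [0.0004 0.0492]
force unit [-0.54  3.72]
scene knob 0.77 [0.5014 0.1304 0.2571] unit [0.0026 0.0111]
top knob 0.6 [0.4974 0.1318 0.2558] unit [-0.0008  0.0136]
```

View pics/a2.png

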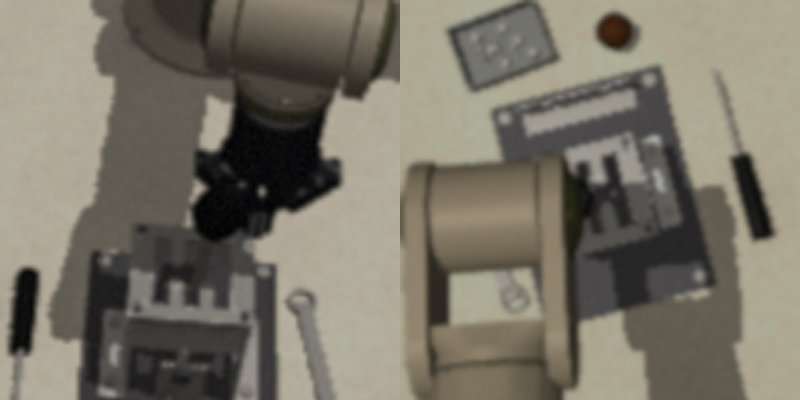

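Emit:
step_arm(motion="0 -0.7 0 0 0 0 1;0 -0.7 0 0 0 0 1;0 -0.7 0 0 0 0 1;0 -0.7 0 0 0 0 1;0 -0.7 0 0 0 0 1;0 -0.7 0 0 0 0 1;0 -0.7 0 0 0 0 1;0 -0.5 0 0 0 0 1;0 -0.3 0 0 0 0 1")

```text
time: 5.22
eef_pos: [0.5042, 0.111, 0.2306]
orientation: [3.141, -0.001, -2.859]
force: [-0.2, 4.1, -3.5]
finger_gap: 0.0
```

```bash
python3 look.py a3
```

```text
5.225 [0.5042 0.111  0.2306] [ 3.141e+00 -1.000e-03 -2.859e+00] [-0.16  4.1  -3.52] 0.0002611922387860244 unit tcp [-0.0001 -0.0083]
force unit [0.99 3.99]
scene knob 0.71 [0.5166 0.0767 0.2497] unit [ 0.0022 -0.0447]
```

View pics/a3.png

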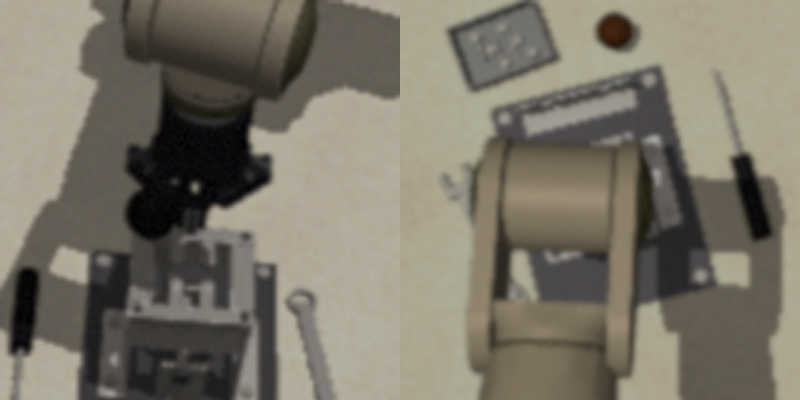

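Emit:
step_arm(motion="0 -0.3 0 0 0 0 1;0 -0.2 0 0 0 0 1;0 -0.2 0 0 0 0 1;0 0 0 0 0 0 1")

```text
time: 5.92
eef_pos: [0.5064, 0.1044, 0.2313]
orientation: [-3.142, -0.0, -2.859]
force: [-1.8, 4.3, -3.2]
finger_gap: 0.003
```

```bash
python3 look.py a4
```

```text
5.925 [0.5064 0.1044 0.2313] [-3.142 -0.    -2.859] [-1.78  4.26 -3.17] 0.002627473430125396 unit tcp [ 0.0002 -0.0153]
force unit [-0.52  4.59]
scene knob 0.74 [0.5184 0.0713 0.2475] unit [ 0.0024 -0.0504]
```

Emit:
step_arm(motion="0 1 0 0 0 0 1;0 1 0 0 0 0 1;2 0 0 0 0 0 1;2.5 0 0 0 0 0 1;2 0 0 0 0 0 1;0 -2 0 0 0 0 1;0 -2 0 0 0 0 1;0 -1.7 0 0 0 0 1;0 0 0 0 0 0 1;0 0 0 0 0 0 1")

```text
time: 7.38
eef_pos: [0.4542, 0.0513, 0.2313]
orientation: [3.141, -0.0, -2.858]
force: [0.5, 0.3, 0.1]
finger_gap: 0.001
```

```bash
python3 look.py a5
```

```text
7.375 [0.4542 0.0513 0.2313] [ 3.141 -0.    -2.858] [0.5  0.28 0.15] 0.0007234885479072953 unit tcp [-0.0648 -0.0517]
force unit [0.56 0.13]
scene knob 0.56 [0.5166 0.0708 0.2466] unit [ 0.0006 -0.0504]
top knob 0.73 [0.5163 0.0714 0.2528] unit [ 0.0004 -0.0497]
```

View pics/a5.png

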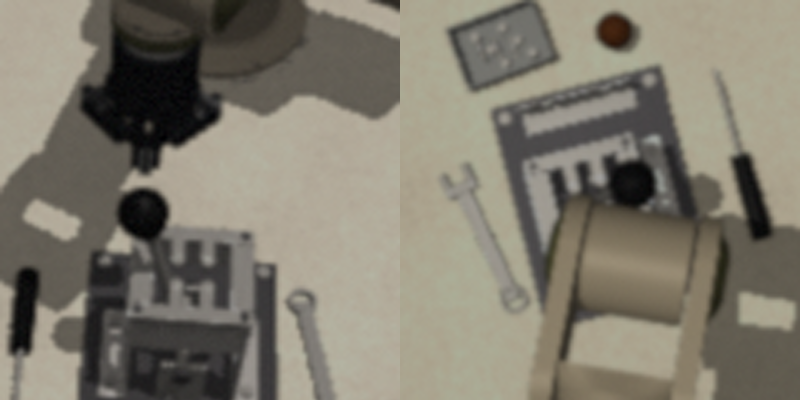

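Emit:
step_arm(motion="-1 0 0 0 0 0 1;-1 0 0 0 0 0 1;-0.6 0 0 0 0 0 1;-0.6 0 0 0 0 0 1;-0.5 0 0 0 0 0 1;-0.5 0 0 0 0 0 1;-0.5 0 0 0 0 0 1;0 0 0 0 0 0 1")

```text
time: 8.57
eef_pos: [0.4997, 0.0641, 0.2312]
orientation: [3.141, 0.0, -2.858]
force: [-3.4, -1.1, 2.4]
finger_gap: -0.004
```

```bash
python3 look.py a6
```

```text
8.575 [0.4997 0.0641 0.2312] [ 3.141  0.    -2.858] [-3.36 -1.11  2.4 ] -0.0038253836587948935 unit tcp [-0.0176 -0.0521]
force unit [-3.54 -0.12]
scene knob 0.75 [0.5294 0.0746 0.2489] unit [ 0.0139 -0.0503]
```

View pics/a6.png

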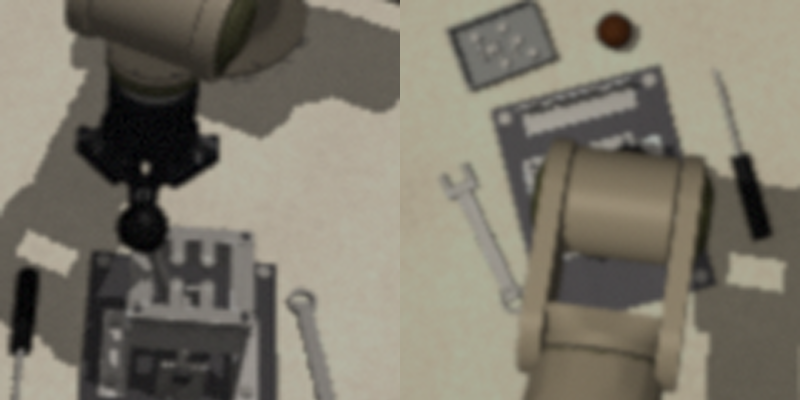

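Emit:
step_arm(motion="-0.4 0 0 0 0 0 1;-0.4 0 0 0 0 0 1;-0.4 0 0 0 0 0 1;-0.4 0 0 0 0 0 1;-0.4 0 0 0 0 0 1;-0.4 0 0 0 0 0 1;0 0 0 0 0 0 1")

```text
time: 9.65
eef_pos: [0.5225, 0.0709, 0.2309]
orientation: [3.141, -0.001, -2.858]
force: [-3.6, -0.5, -2.4]
finger_gap: -0.001
```

```bash
python3 look.py a7
```

```text
9.65 [0.5225 0.0709 0.2309] [ 3.141e+00 -1.000e-03 -2.858e+00] [-3.59 -0.47 -2.4 ] -0.0012229713543478267 unit tcp [ 0.0063 -0.0519]
force unit [-3.57  0.55]
scene knob 0.7 [0.5541 0.0827 0.2436] unit [ 0.0399 -0.0494]
top knob 0.55 [ 0.5656  0.5029 -0.002 ] unit [0.1683 0.3509]
```

Knob is at about x = 0.04 m with only sliding friction. I'll continue in small steps and feel for the stop.

Emit:
step_arm(motion="-0.3 0 0 0 0 0 1;-0.3 0 0 0 0 0 1;-0.3 0 0 0 0 0 1;-0.2 0 0 0 0 0 1;0 0 0 0 0 0 1")

```text
time: 10.48
eef_pos: [0.5332, 0.0737, 0.2312]
orientation: [-3.142, 0.0, -2.858]
force: [-4.0, -1.5, -2.4]
finger_gap: -0.004
```

```bash
python3 look.py a8
```

```text
10.475 [0.5332 0.0737 0.2312] [-3.142  0.    -2.858] [-4.01 -1.55 -2.41] -0.004160097150684935 unit tcp [ 0.0173 -0.0522]
force unit [-4.28 -0.36]
scene knob 0.58 [0.5676 0.0858 0.239 ] unit [ 0.0537 -0.0502]
```

Emit:
step_arm(motion="-0.15 0 0 0 0 0 1;0 0 0 0 0 0 1")

```text
time: 10.92
eef_pos: [0.5345, 0.0742, 0.2313]
orientation: [-3.142, -0.0, -2.858]
force: [-3.4, -1.0, -3.1]
finger_gap: 0.002
```

Emit:
step_arm(motion="-0.1 0 0 0 0 0 1;0 0 0 0 0 0 1")

```text
time: 11.18
eef_pos: [0.5355, 0.0745, 0.2313]
orientation: [-3.142, -0.0, -2.858]
force: [-4.0, -1.8, -3.1]
finger_gap: 0.0
```

Emit:
step_arm(motion="-0.1 0 0 0 0 0 1;0 0 0 0 0 0 1")

```text
time: 11.42
eef_pos: [0.5365, 0.0747, 0.2313]
orientation: [-3.142, 0.0, -2.858]
force: [-3.0, -1.3, -3.1]
finger_gap: 0.001
```

Emit:
step_arm(motion="-0.1 0 0 0 0 0 1;0 0 0 0 0 0 1")

```text
time: 11.68
eef_pos: [0.5374, 0.075, 0.2312]
orientation: [-3.142, -0.0, -2.858]
force: [-4.4, -1.5, -3.8]
finger_gap: 0.003
```

Emit:
step_arm(motion="-0.1 0 0 0 0 0 1;0 0 0 0 0 0 1")

```text
time: 11.92
eef_pos: [0.538, 0.0752, 0.2311]
orientation: [3.141, -0.001, -2.858]
force: [-6.3, -2.4, -3.2]
finger_gap: 0.001
```

```bash
python3 look.py a9
```

```text
11.925 [0.538  0.0752 0.2311] [ 3.141e+00 -1.000e-03 -2.858e+00] [-6.3  -2.41 -3.17] 0.0013443752039566097 unit tcp [ 0.0224 -0.0521]
force unit [-6.73 -0.56]
scene knob 0.63 [0.5688 0.0863 0.2405] unit [ 0.055  -0.0501]
```

View pics/a9.png

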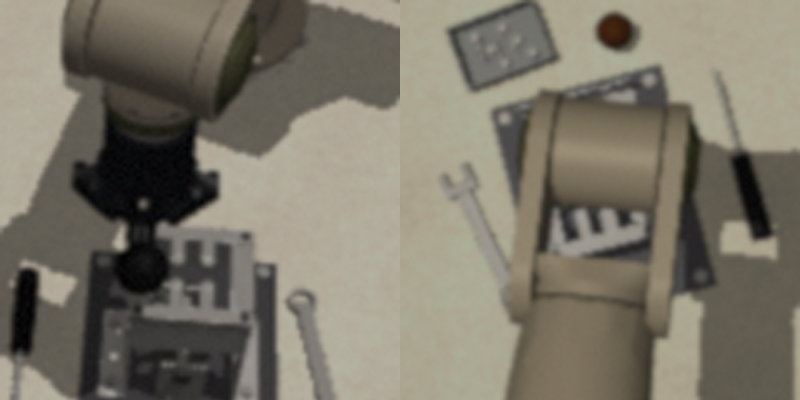

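The force has risen to 6.7 N and the arm lags its command, so the lever is at the stop. Backing straight off now.

Emit:
step_arm(motion="0.5 0 0 0 0 0 1;1.5 0 0 0 0 0 1;2.5 0 0 0 0 0 1;3 0 0 0 0 0 1;3 0 0 0 0 0 1;3 0 0 0 0 0 1;0 0 0 0 0 0 1;0 0 0 0 0 0 1;0 0 0 0 0 0 1")

```text
time: 13.25
eef_pos: [0.4094, 0.0377, 0.2314]
orientation: [-3.141, 0.001, -2.858]
force: [-0.0, 0.0, 0.4]
finger_gap: 0.003
```

```bash
python3 look.py b1
```

```text
13.25 [0.4094 0.0377 0.2314] [-3.141e+00  1.000e-03 -2.858e+00] [-0.05  0.03  0.39] 0.0031483337033598774 unit tcp [-0.1116 -0.0523]
force unit [-0.04  0.04]
scene knob 0.49 [0.571  0.0872 0.2439] unit [ 0.0574 -0.0498]
top knob 0.47 [0.5686 0.0875 0.2416] unit [ 0.0552 -0.0488]
```

View pics/b1.png

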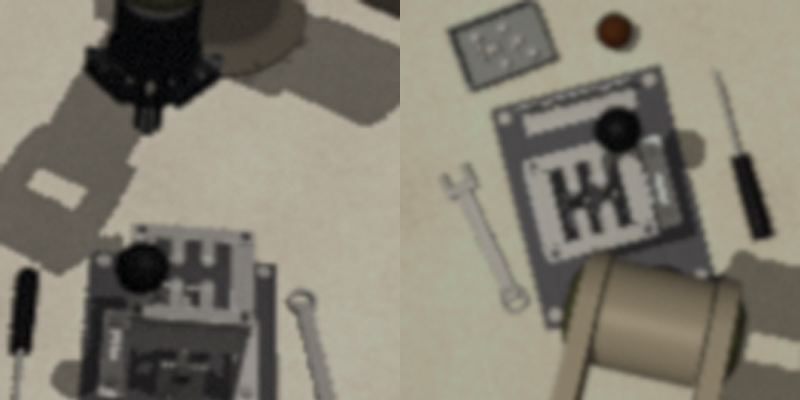

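The knob sits at about (0.056, -0.049) m in the unit's frame, in the front right corner of the gate. That gives fore_aft ≈ 0.29 and across ≈ 0.26. The gripper is clear and the bystanders have not moved.

```bash
python3 -c "
from bench import *
print(close_job())"
```

```text
the job is handed in; nothing more can be done
None
```

The gear lever is in fifth and the job is handed in at about 13 s; no verdict is reported. I pushed the knob right across neutral with the outside of the shut fingers. Then I went round behind it and pushed it forward until the force rose from about 4 N to 6.7 N at the stop, and backed off.

- **Lever position:** after letting go, both cameras put the knob at about x = +55 to 57 mm, y = -49 to -50 mm in the unit's frame. That means fore_aft is about 0.29 rad and across about 0.26 to 0.27 rad.
- **Release:** the wrist force was about 0 N and the gripper was about 16 cm behind the knob.
- **Bystanders:** I checked those near the unit by eye only, in the final close-up pictures, and they look unmoved. The others were outside those pictures, but the arm went nowhere near them after its first approach.
- **Disagreements:** the top camera's knob finding was wrong once, while the arm hid the knob, and I ignored it. The two cameras otherwise agreed to within about 4 mm in plan.

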